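Fit the length stop on the cutter's gauge bar

TASK

Fit the loose length stop on the cutting machine: hang it astride the horizontal gauge bar, sitting fully down on the bar with its round anvil pointing to the cutting head; set it down, do not drop it. Then screw the stop's knurled nut down (clockwise) until it bottoms out, back it off a quarter turn, and finish with the gripper still holding the nut there, the stop hanging fully seated. Leave the spray can, the wash bottle and the meter where they are.

Things in the scene. Friction and masses are not known exactly. Their poses are not given: they have to be found in the camera images.
- stop: The loose length stop: aluminium saddle block like an upside-down U, 46 mm across (own x), 56 long (own y), 42 high, 0.32 to 0.44 kg with nut. Starts upright on its two legs on the table, left or right of the machine, own y within 0.6 rad of world +y. Origin: centre of the underside, level with the leg ends; own z up. Outer faces at own x = +-23 mm are flat and free to grip. Anvil on its +y end.
- slot_roof (a point): Centre of the roof of the stop's slot, 28 mm above the stop's origin. The slot runs along own y, open at both ends and below: 15 mm wide, 28 mm deep, with a lead-in that widens its mouth to about 22 mm. The legs either side are 15.5 mm thick; the block over the roof is 14 mm thick. Seated, the roof rests on the bar's top edge.
- anvil_tip (a point): Tip of the anvil, a dark steel pin 12 mm in diameter that juts 14 mm from the stop's +y end face, low on its -x leg: at own (-15, 42, 11) mm of the stop.
- clamp_nut: The round knurled steel nut on the stop's top, 32 mm diameter, 24 mm high, axis vertical over the stop's centre. Origin: centre of its underside, 42 mm above the stop's origin when bottomed out and 3 mm more per full turn backed off. It stays on its stud; the stud, fixed in the block, ends 74 mm above the stop's origin.
- nut_mid (a point): On the nut's axis, 12 mm above its underside, half its height.
- nut_turn (a joint): Turn of the nut on the stop, rad: 0 = bottomed out on the saddle (a hard stop), growing as it is unscrewed (counterclockwise seen from above). It starts between 2.1 and 3.0, and turns with a slight drag of about 0.05 N m, staying where it is left. Right-hand thread, 3 mm per turn.
- cutter: The bench cutting machine, fixed on the table: pale housing 210 mm deep (x), 330 wide (y), bed 75 mm high, with the gauge bar on it and, at own y = 94 to 154 mm, x = -79 to 98 mm, the cutting head: two pillars 203 mm high with a crosshead. Origin: under the gauge bar at table height, mid-width; own z up; yaw within 0.25 rad.
- bar_top (a point): Middle of the gauge bar's top edge, 135 mm above the table; axes as the cutter's. The bar is a steel flat on edge, 12 mm thick (x), 30 tall, straight along y, 30 mm of air under it. Free length: from 110 mm on the -y side (end bracket, 36 mm wide, 8 mm lower than the bar) to 120 mm on the +y side (cutting head).
- spray_can: Upright aerosol can, 52 mm diameter, 170 mm tall, loose on the table on the other side of the machine from the stop. Origin: centre of its foot. Not to be disturbed.
- wash_bottle: Upright clear wash bottle with a spout, 60 mm diameter, about 148 mm tall, loose on the table beyond the machine as seen from the robot. Origin: centre of its foot. Not to be disturbed.
- meter: Hand multimeter lying flat, 165 x 80 x 35 mm, loose on the table beyond the machine as seen from the robot. Origin: centre of its underside. Not to be disturbed.
Not all that is in view belongs to the job. Of the things like the stop, leave any that is blue or green; of the rest the larger one is meant.

How it is judged:
On the way, in this order (a step that is already met when the one before it is completed fails the run):
1. the stop hangs on the gauge bar, fully seated, anvil to the cutting head, its nut not yet screwed home (z of stop in the frame of bar_top between -0.031 and -0.025 m and x of stop in the frame of bar_top between -0.005 and 0.005 m and y of stop in the frame of bar_top between -0.095 and 0.095 m and angle between the y axis of stop and the y axis of bar_top, either way round below 0.15 rad and angle between stop's own z axis and vertical below 0.1 rad and x of anvil_tip in the frame of bar_top below 0 m and value of joint nut_turn above 0.5 rad), for 0.2 s.
2. the nut is bottomed out with the stop on the bar (value of joint nut_turn below 0.1 rad and z of stop in the frame of bar_top below -0.022 m and x of stop in the frame of bar_top between -0.005 and 0.005 m), for 0.1 s.
At the end, for the whole second after the job is handed in: Nut 1.57 +- 0.3 rad off bottom, gripped (over 3 N, within 20 mm of its axis); stop on the bar, seated within 3 mm in height and 5 mm across, 0.15 rad of the bar's line, 0.1 rad of upright, anvil to the cutting head, at rest; can, bottle and meter moved under 30 mm (value of joint nut_turn between 1.27 and 1.87 rad and contact force between the fingers and clamp_nut above 3 N and horizontal distance between the grasp point and nut_mid below 0.02 m and z of stop in the frame of bar_top between -0.031 and -0.025 m and x of stop in the frame of bar_top between -0.005 and 0.005 m and y of stop in the frame of bar_top between -0.095 and 0.095 m and x of anvil_tip in the frame of bar_top below 0 m and angle between the y axis of stop and the y axis of bar_top, either way round below 0.15 rad and angle between stop's own z axis and vertical below 0.1 rad and linear speed of stop below 0.02 m/s and angular speed of clamp_nut below 0.1 rad/s and distance of each of spray_can, wash_bottle, meter from where it was at the start of the episode below 0.03 m); the arm keeps its last pose, push and grip.
It fails at once if the stop is dropped (contact force between the fingers and stop below 0.05 N and linear speed of stop above 0.5 m/s).
It fails at once if a bystander is disturbed (distance of any of spray_can, wash_bottle, meter from where it was at the start of the episode above 0.03 m).
It also fails if it takes over 72 s, if anything falls off the work surface, if the arm or the gripper's body presses on something with over 40 N, if the wrist force passes 120 N, or if a joint passes its speed limit or range.

ROBOT

A 7-joint arm with a two-finger parallel gripper is mounted at the origin on the work surface. World frame = base frame: x ahead of the robot, y to its left, z up, the work surface at z = 0. Lengths are in m, angles in rad, forces in N, time in s.
With the tool pointing down it reaches from about 0.425 to 0.925 m from the base axis. Payload 6.8 kg.
Tool frame: the origin (TCP) lies on the centre line of the jaws, within the pads' length; the fingertips stand 8 mm ahead of it and the grasp point (between the pads) lies 11 mm behind it (bot.tips_ahead is the distance from the TCP to the fingertips, in m); z points along the fingers, y is the line along which they close (so a half turn about z gives the same grasp; the last joint's range is limited). The gripper opens to 85 mm and grips with 20 to 120 N. Pads are 22 mm wide; open, the fingers measure 114 mm over their backs; the gripper's body (76 mm by 85 mm) begins 54 mm behind the grasp point. The pads swing forward as they close: fully open they stand 13 mm farther back than shut.
Start: joints at [1.028, 0.477, 0.022, 1.555, -0.011, 1.109, -0.083], TCP at [0.284, -0.612, 0.239] pointing down, gripper open.
Joint ranges: [-2.96, 2.96], [-0.34, 2.1], [-1.41, 1.46], [0.24, 2.44], [-1.37, 4.51], [0.17, 1.92], [-2.96, 2.96]. Speed limits (rad/s): [2.39, 2.39, 3.14, 3.14, 3.14, 3.14, 3.14].

INTERFACE

Orientations are given as a unit quaternion [w, x, y, z].
In Python, from station import bot gives the robot as it stands.
- The arm moves only by the tool send_rows, never from a script. Its argument "deltas" is text: rows parted by semicolons, each of 4 numbers parted by spaces: the shift along the tool's x, y, z in m, then the turn about the tool's z in degrees. In form: x y z spin; .... A call has 1 to 5 rows; each row is the pose to reach, as a shift and turn from the pose commanded when the call began, along the tool's axes at that moment; what a row does not reach only later rows make up. A row lasts 1/10 s, in which the tool goes at most 50 mm and 8.59 degrees, less where a joint would pass 70% of its speed; a pose out of reach is approached as far as the arm can. A call with a gripper value outside its range is refused whole. "claw" is the opening, from 0 (shut) to 1 (fully open), set as the call begins (left out, the last holds). The fingers move at their own pace and stop on an object; "force" is the grip in N (left out, the last holds). Time passes only in rows, so rows that repeat a pose let the fingers close. It gives the time, the measured TCP pose, the force, the opening and the grip force at its end, in the units of the state.
- bot.get_obs(): the state, without advancing time (a new reading comes with each control period).
- bot.read_camera(name): name is "scene" or "side" or "wrist"; returns a dict with "img" (420x560x3 uint8, red, green, blue), "depth" (420x560 float32, m along the optical axis (not along the pixel's ray), 0 where there is no reading), "fx", "fy", "cx", "cy" (pixels), "camera_from_world" (4x4, takes a point from world to camera coordinates). Camera axes: x right, y up, looking along -z (the intrinsics and any distortion apply to the point x, -y, -z); pixel columns grow to the right and rows downward; lengths in m; the calibration is good to about 2 mm. The wrist camera is an equidistant fisheye: a pixel r from the principal point sees the ray r / f radians off the axis. A picture is of the moment at which its call begins.
- bot.hand_in(): hands the job in; it is judged then, once.
Trained networks look in a picture, given as the dict that the camera call returned (one of the last four; its "shot" number tells which), for a name from the list of things; names that differ only in an ending like _2 or _b are one class to them, and where a whole thing is asked for, a point or a joint stands for the part that bears it (a point fixed in the world has none). Each returns a list of dicts, best first, with "confidence" (0 to 1); they miss things now and then, are a little off and sometimes report something else, mostly with a low value. They report only what shows in the picture. A call takes as long as a camera call. They do not tell look-alikes from the thing itself.
- bot.masks_of(picture, query): "mask" (420x560 bool, what is visible of it).
- bot.landmark_of(picture, query): "xyz" ([x, y, z] in m, in world coordinates, good to about 4 mm: a listed point, or the origin of a listed thing).
The state is a dict: "t": time; "q": joint angles; "joint_vel": joint speeds; "joint_torque": joint torques, N m; "eef_pos": TCP position; "tool_rot": TCP orientation; "contact_force": force on the tool from outside, world axes, zero at the start; "torque": the same for the moment, N m; "gripper_width": opening from 0.0 (shut) to 1.0 (fully open); "grasp_force": force on a finger pad.
Only numpy, scipy, OpenCV 4.12 (cv2) and the standard library are available. Lean on these libraries where they do the work, as an engineer would, in place of code of your own. Each camera call takes 0.05 s, during which the arm holds its last target. There are 200 camera calls.

## Working session

There is one attempt and no reset: what is moved stays moved. The work goes in short steps, Python scripts to look and compute and a tool call to move; the robot and the scene stay as the last step left them, time stands still between calls to the robot, and variables do not carry over. Pictures are saved under pics/ and viewed, at most 10 in all, crops included, and the job is handed in when it is done.

Besides the shell and the picture viewer there is one more tool, called after "Emit:" in YAML: its name, and indented under it one key for each argument. send_rows: Moves the arm, as the interface text tells. Its arguments: {"type":"object","properties":{"deltas":{"type":"string"},"claw":{"type":"number"},"force":{"type":"number"}},"required":["deltas"]}

```bash
mkdir -p pics; ls
cat > h.py <<'E'
import numpy as np, cv2
from station import bot
def shot(n):
    return bot.read_camera(n)
def save(p,f): cv2.imwrite('pics/'+f,p['img'][...,::-1])
def world(p,u,v,d):
    # pinhole only
    c=np.array([(u-p['cx'])/p['fx']*d,-(v-p['cy'])/p['fy']*d,-d*np.ones_like(d),np.ones_like(d)])
    return (np.linalg.inv(p['camera_from_world'])@c)[:3].T
def cloud(p,mask):
    v,u=np.nonzero(mask&(p['depth']>0)); return world(p,u.astype(float),v.astype(float),p['depth'][v,u].astype(float))
E
python3 - <<'E'
from h import *
ims=[]
for n in ['scene','side']:
    p=shot(n); ims.append(p['img'])
    c=np.linalg.inv(p['camera_from_world']); print(n,c[:3,3].round(2),p['fx'])
    for q in ['stop','slot_roof','anvil_tip','clamp_nut','cutter','bar_top','spray_can','wash_bottle','meter']:
        for r in bot.landmark_of(p,q): print(q,np.round(r['xyz'],3),round(r['confidence'],2))
    for r in bot.masks_of(p,'stop'):
        v,u=np.nonzero(r['mask']); print('mask',r['confidence'],u.min(),u.max(),v.min(),v.max())
    save(p,n+'0.png')
print({k:np.round(v,3) for k,v in bot.get_obs().items()})
E
```

```text
pics
scene [1.11 0.6  0.88] 438.0157817121296
stop [ 0.551 -0.449 -0.   ] 0.82
stop [ 0.664 -0.369  0.   ] 0.76
stop [ 0.576 -0.232  0.004] 0.65
stop [ 0.571 -0.333 -0.003] 0.55
slot_roof [ 0.567 -0.328  0.027] 0.98
slot_roof [ 0.578 -0.233  0.019] 0.82
slot_roof [ 0.551 -0.445  0.032] 0.53
slot_roof [ 0.661 -0.37   0.021] 0.47
anvil_tip [ 0.683 -0.388  0.009] 0.7
anvil_tip [ 0.608 -0.238  0.008] 0.55
anvil_tip [ 0.546 -0.487  0.01 ] 0.51
clamp_nut [ 0.575 -0.235  0.032] 0.63
clamp_nut [ 0.55  -0.441  0.042] 0.57
clamp_nut [ 0.573 -0.332  0.042] 0.55
clamp_nut [ 0.668 -0.37   0.03 ] 0.47
cutter [0.518 0.014 0.002] 0.74
bar_top [ 0.512 -0.01   0.137] 0.72
spray_can [0.494 0.389 0.001] 0.84
wash_bottle [ 0.773 -0.082 -0.002] 0.68
meter [ 0.779  0.077 -0.001] 0.89
meter [ 0.57  -0.33  -0.002] 0.56
mask 0.82 210 223 142 164
mask 0.73 218 245 159 185
mask 0.64 190 205 173 187
mask 0.52 239 254 182 201
side [0.29 0.79 0.84] 477.6497176277745
stop [ 0.55  -0.444  0.004] 0.79
stop [ 0.574 -0.231 -0.002] 0.76
stop [ 0.663 -0.373 -0.004] 0.73
stop [ 0.57  -0.334 -0.003] 0.65
slot_roof [ 0.569 
[... 644 characters left out ...]
.002] 0.55
meter [ 0.777  0.069 -0.002] 0.57
mask 0.77 333 351 154 180
mask 0.68 310 323 147 163
mask 0.65 348 371 136 163
mask 0.55 318 339 177 194
{'t': np.float64(1.1), 'q': array([ 1.028,  0.477,  0.022,  1.555, -0.012,  1.109, -0.083]), 'joint_vel': array([ 0.001,  0.   , -0.   ,  0.   ,  0.002, -0.001, -0.   ]), 'joint_torque': array([-2.0000e-03, -5.9635e+01,  1.6050e+00, -2.8156e+01,  1.2000e-02,
        1.0000e-03, -0.0000e+00]), 'eef_pos': array([ 0.284, -0.612,  0.239]), 'tool_rot': array([-0.   ,  0.976,  0.216,  0.   ]), 'contact_force': array([-0.067,  0.167, -0.423]), 'torque': array([-0.035,  0.043, -0.02 ]), 'grasp_force': np.float64(0.0), 'gripper_width': np.float64(1.003)}
```

View pics/scene0.png

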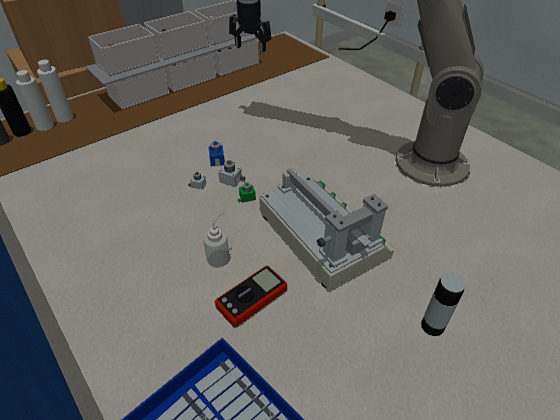

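View pics/side0.png

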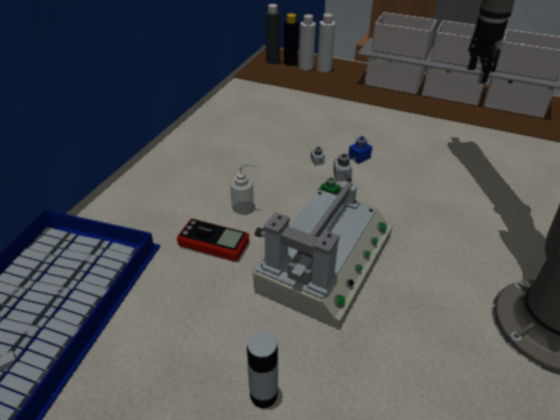

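Run:
```python
from h import *
for n in ['scene','side']:
    p=shot(n)
    C=cloud(p,np.ones((420,560),bool))
    m=(abs(C[:,0]-.515)<.06)&(C[:,1]>-.10)&(C[:,1]<.09)&(C[:,2]>.13)&(C[:,2]<.142)
    B=C[m]; c=B.mean(0); d=np.linalg.svd(B[:,:2]-c[:2])[2][0]; d*=np.sign(d[1])
    print(n,m.sum(),'bar',c,B[:,1].min(),B[:,1].max(),'yaw deg',np.degrees(np.arctan2(-d[0],d[1])),'x at y=-.01',c[0]+d[0]/d[1]*(-.01-c[1]), 'std',np.std((B[:,:2]-c[:2])@[d[1],-d[0]]))
    m=(np.hypot(C[:,0]-.57,C[:,1]+.333)<.06)&(C[:,2]>.012)
    S=C[m]; T=S[(S[:,2]>.037)&(S[:,2]<.045)]; print('top',len(T),T.mean(0),cv2.minAreaRect((S[:,:2]*1000).astype(np.float32)))
    if n=='side':
        cv2.imwrite('pics/crop.png',cv2.resize(p['img'][125:205,295:395,::-1],None,fx=7,fy=7,interpolation=3))
```

```text
scene 239 bar [ 0.51323897 -0.01197369  0.13391148] -0.09980903839809574 0.06742553376749938 yaw deg -5.558012797516332 x at y=-.01 0.5134310318956807 std 0.003808590536434347
top 115 [ 0.57596044 -0.32108507  0.0409804 ] ((568.873779296875, -324.0196838378906), (50.361053466796875, 70.07575225830078), 25.294374465942383)
side 303 bar [ 0.51339693 -0.00394437  0.13418217] -0.099085310607406 0.0812899915947124 yaw deg -5.475509049065066 x at y=-.01 0.512816453881679 std 0.0036088235314618933
top 121 [ 0.57074287 -0.31767454  0.04142232] ((569.7415161132812, -321.7989501953125), (46.37831497192383, 72.09427642822266), 26.621320724487305)
```

View pics/crop.png

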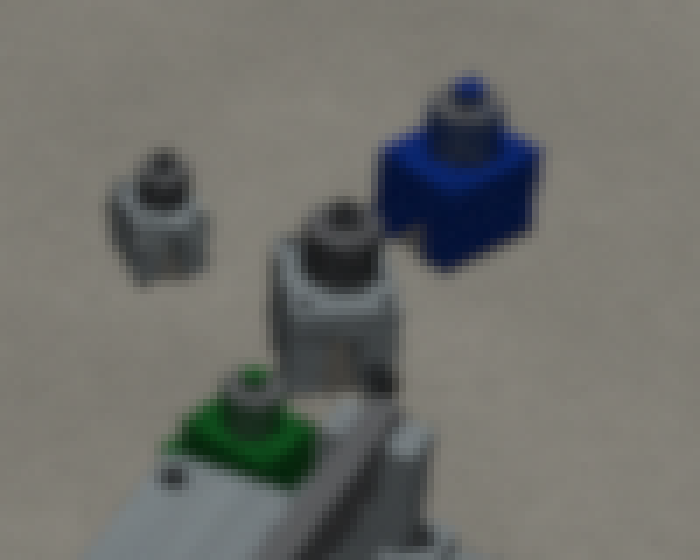

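Candidates in the side view are blue (360,150), green (330,187), small aluminium (318,156) and larger aluminium (343,168). The larger aluminium one fits: it is neither blue nor green, and it is the bigger of the two plain ones. The crop confirms this. I'm moving over it now.

Emit:
send_rows:
  deltas: "0.038 -0.013 0 -8;0.076 -0.026 0 -16;0.114 -0.040 0 -24;0.152 -0.053 0 -32;0.190 -0.066 0 -40"
  claw: 0.8

```text
t: 1.7
eef_pos: [0.4298, -0.4711, 0.2395]
tool_rot: [0.0, 0.842, 0.539, 0.0]
contact_force: [0.2, -0.7, -0.2]
gripper_width: 0.801
grasp_force: 0.0
```

```bash
cat >> h.py <<'E'
def pose():
    from scipy.spatial.transform import Rotation as R
    o=bot.get_obs(); w,x,y,z=o['tool_rot']; M=R.from_quat([x,y,z,w]).as_matrix(); return o,np.array(o['eef_pos']),M
def delta(tgt,yaw):
    "tool shift to world tgt; spin so that tool y lies along yaw deg (mod 180)"
    o,p,M=pose(); d=M.T@(np.array(tgt)-p); cur=np.degrees(np.arctan2(M[1,1],M[0,1]))
    s=-((yaw-cur+90)%180-90); print('t',o['t'],'tcp',p.round(4),'tooly',round(cur,2),'tilt',M[:,2].round(3),'shift',d.round(4),'spin',round(s,2),'q7',round(o['q'][6],3),'q1',round(o['q'][0],3),'F',np.round(o['contact_force'],1),'w',round(o['gripper_width'],3),'g',round(o['grasp_force'],1))
E
python3 -c "
from h import *
delta([.571,-.333,.16],26)"
```

```text
t 1.7 tcp [ 0.4298 -0.4711  0.2395] tooly -24.77 tilt [ 0. -0. -1.] shift [0.1846 0.0703 0.0795] spin -50.77 q7 0.231 q1 0.867 F [ 0.2 -0.7 -0.2] w 0.801 g 0.0
```

Emit:
send_rows:
  deltas: "0.037 0.014 0.008 -8;0.074 0.028 0.016 -16;0.111 0.042 0.024 -24;0.148 0.056 0.032 -32;0.185 0.070 0.04 -40"

```text
t: 2.2
eef_pos: [0.5717, -0.3334, 0.1992]
tool_rot: [0.0, 0.607, 0.795, -0.0]
contact_force: [-0.5, -0.1, 0.3]
gripper_width: 0.799
grasp_force: 0.0
```

Emit:
send_rows:
  deltas: "0 0 0.01 -6;0 0 0.02 -11;0 0 0.02 -11"

```text
t: 2.5
eef_pos: [0.5699, -0.334, 0.1777]
tool_rot: [-0.001, 0.53, 0.848, -0.0]
contact_force: [-0.4, -0.0, -0.7]
gripper_width: 0.798
grasp_force: 0.0
```

Run:
```python
from h import *
delta([.571,-.333,.022],26)
p=shot('wrist'); save(p,'w1.png')
c=np.linalg.inv(p['camera_from_world']); print(c.round(3),p['fx'],p['cx'],p['cy'])
for q in ['stop','slot_roof','anvil_tip','clamp_nut','nut_mid']:
    for r in bot.landmark_of(p,q): print(q,np.round(r['xyz'],4),round(r['confidence'],2))
```

```text
t 2.5 tcp [ 0.5699 -0.334   0.1777] tooly 25.97 tilt [-0.003  0.001 -1.   ] shift [0.     0.0017 0.1557] spin -0.03 q7 0.699 q1 0.719 F [-0.4 -0.  -0.7] w 0.798 g 0.0
[[ 0.899 -0.416 -0.137  0.535]
 [ 0.438  0.853  0.283 -0.262]
 [-0.001 -0.315  0.949  0.312]
 [ 0.     0.     0.     1.   ]] 325.19226210127806 282.40225063105316 210.05679908127527
stop [ 0.665  -0.3731  0.001 ] 0.87
stop [ 0.5455 -0.4423  0.0039] 0.84
stop [ 0.5735 -0.3314  0.0025] 0.76
stop [ 0.5798 -0.2338  0.0034] 0.69
slot_roof [ 0.552  -0.4385  0.03  ] 0.88
slot_roof [ 0.5748 -0.3331  0.0261] 0.68
slot_roof [ 0.6602 -0.3681  0.0163] 0.65
slot_roof [ 0.5765 -0.2316  0.0249] 0.59
anvil_tip [ 0.5415 -0.3006  0.0093] 0.77
anvil_tip [ 0.6882 -0.39    0.0058] 0.6
anvil_tip [ 0.6114 -0.2335  0.0114] 0.6
clamp_nut [ 0.5735 -0.2317  0.0312] 0.95
clamp_nut [ 0.5671 -0.3322  0.0453] 0.77
clamp_nut [ 0.5564 -0.4417  0.046 ] 0.75
clamp_nut [ 0.663  -0.3717  0.0352] 0.6
nut_mid [ 0.5713 -0.3341  0.0533] 0.83
nut_mid [ 0.6613 -0.3689  0.0378] 0.82
nut_mid [ 0.577  -0.2331  0.0411] 0.7
nut_mid [ 0.5517 -0.4374  0.0496] 0.59
```

View pics/w1.png

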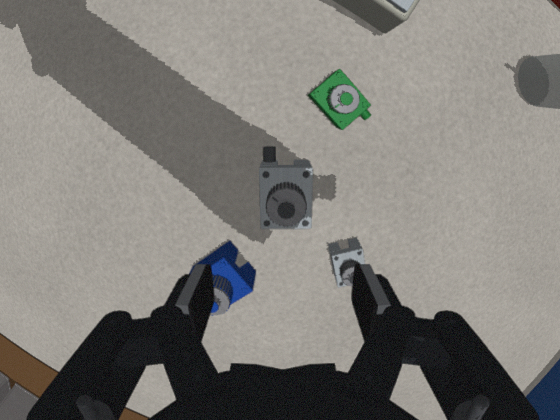

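The wrist picture shows the target block at pixel (286,195), with its anvil up-left at (269,154). It is square with the jaws to within a few degrees. I'll fit it from depth.

```bash
cat >> h.py <<'E'
def fcloud(p):
    v,u=np.nonzero(p['depth']>0); d=p['depth'][v,u].astype(float); a=(u-p['cx'])/p['fx']; b=(v-p['cy'])/p['fy']; r=np.hypot(a,b)+1e-9
    k=np.tan(r)/r*d; c=np.array([a*k,-b*k,-d,np.ones_like(d)]); m=r<1.2
    return (np.linalg.inv(p['camera_from_world'])@c)[:3].T[m]
E
python3 - <<'E'
from h import *
C=fcloud(shot('wrist'))
n=np.hypot(C[:,0]-.571,C[:,1]+.333)<.05
for lo,hi in [(.036,.046),(.05,.09),(.06,.069)]:
    T=C[n&(C[:,2]>lo)&(C[:,2]<hi)]; print(len(T),T.mean(0).round(4),np.percentile(T[:,2],[5,50,95]).round(4),cv2.minAreaRect((T[:,:2]*1000).astype(np.float32)))
E
```

```text
1875 [ 0.569  -0.3266  0.042 ] [0.0406 0.0421 0.0433] ((571.7799682617188, -332.0375671386719), (46.19308853149414, 56.66090774536133), 26.138992309570312)
1390 [ 0.5705 -0.3297  0.0674] [0.0567 0.0674 0.0745] ((571.5994873046875, -331.8294982910156), (32.85960388183594, 32.66144561767578), 26.83777618408203)
974 [ 0.5709 -0.3302  0.0668] [0.0634 0.0672 0.0683] ((571.7396240234375, -331.8301696777344), (32.609962463378906, 32.53361129760742), 26.837779998779297)
```

Emit:
send_rows:
  deltas: "0.001 0.0025 0.04 0;0.001 0.0025 0.08 0;0.001 0.0025 0.115 0;0.001 0.0025 0.14 0;0.001 0.0025 0.155 0"

```text
t: 3.35
eef_pos: [0.5715, -0.3321, 0.0223]
tool_rot: [-0.001, 0.531, 0.847, -0.0]
contact_force: [-0.1, 0.5, 0.4]
gripper_width: 0.799
grasp_force: 0.0
```

Emit:
send_rows:
  deltas: "0 0 0 0;0 0 0 0;0 0 0 0;0 0 0 0;0 0 0 0"
  claw: 0.4
  force: 50

```text
t: 3.85
eef_pos: [0.5727, -0.3327, 0.025]
tool_rot: [0.0, 0.531, 0.848, -0.0]
contact_force: [0.2, -0.1, -3.1]
gripper_width: 0.525
grasp_force: 55.7
```

```bash
python3 -c "
from h import *
delta([.5717,-.332,.022],26)"
```

```text
t 3.85 tcp [ 0.5727 -0.3327  0.025 ] tooly 25.9 tilt [ 0.001 -0.001 -1.   ] shift [ 0.0011 -0.0006  0.003 ] spin -0.1 q7 0.623 q1 0.674 F [ 0.2 -0.1 -3.1] w 0.525 g 55.7
```

Emit:
send_rows:
  deltas: "0 0 -0.015 0;0 0 -0.045 0;0 0 -0.085 0;0 0 -0.13 0;0 0 -0.17 0"

```text
t: 4.35
eef_pos: [0.5727, -0.3324, 0.1978]
tool_rot: [0.001, 0.53, 0.848, 0.0]
contact_force: [0.4, -0.2, -3.4]
gripper_width: 0.526
grasp_force: 55.7
```

```bash
python3 -c "
from h import *
delta([.5112,-.03,.19],-5.5)"
```

```text
t 4.35 tcp [ 0.5727 -0.3324  0.1978] tooly 25.93 tilt [ 0.002 -0.001 -1.   ] shift [0.2988 0.0769 0.0075] spin 31.43 q7 0.7 q1 0.72 F [ 0.4 -0.2 -3.4] w 0.526 g 55.7
```

Emit:
send_rows:
  deltas: "0.02 0.005 0 2;0.06 0.015 0 6;0.1 0.026 0 10;0.14 0.036 0 14;0.18 0.046 0 18"

```text
t: 4.85
eef_pos: [0.5347, -0.1488, 0.1957]
tool_rot: [0.001, 0.658, 0.753, 0.0]
contact_force: [0.6, 1.9, -2.0]
gripper_width: 0.534
grasp_force: 55.8
```

```bash
python3 -c "
from h import *
delta([.5112,-.03,.20],-5.5)"
```

```text
t 4.85 tcp [ 0.5347 -0.1488  0.1957] tooly 7.75 tilt [ 0.001 -0.    -1.   ] shift [ 0.1209 -0.0073 -0.0044] spin 13.25 q7 0.137 q1 0.491 F [ 0.6  1.9 -2. ] w 0.534 g 55.8
```

Emit:
send_rows:
  deltas: "0.035 -0.002 0 4;0.07 -0.004 0 8;0.1 -0.006 0 11;0.12 -0.007 0 13.2;0.12 -0.007 0 13.2"

```text
t: 5.35
eef_pos: [0.5113, -0.0285, 0.1958]
tool_rot: [0.0, 0.737, 0.676, 0.001]
contact_force: [-0.1, 0.5, -3.1]
gripper_width: 0.524
grasp_force: 55.7
```

Run:
```python
from h import *
delta([.5112,-.03,.157],-5.5)
p=shot('wrist'); save(p,'w2.png')
C=fcloud(p); np.save('c2.npy',C)
o,t,M=pose()
L=(C-t)@M
# stop top in tool frame: block top at ~ 0.02 behind TCP
for lo,hi in [(-.05,-.03),(-.025,-.010)]:
    m=(abs(L[:,0])<.045)&(abs(L[:,1])<.022)&(L[:,2]>lo)&(L[:,2]<hi); T=L[m]
    if len(T)>10: print(len(T),T.mean(0).round(4),T.min(0).round(4),T.max(0).round(4),np.percentile(T[:,2],[10,50,90]).round(4))
B=C[(abs(C[:,0]-.513)<.05)&(C[:,1]>-.1)&(C[:,1]<.08)&(C[:,2]>.129)&(C[:,2]<.14)]
B=B[np.hypot(B[:,0]-t[0],B[:,1]-t[1])>.0]
print(len(B),B.min(0),B.max(0),B[:,2].mean())
if len(B)>20:
    print(cv2.minAreaRect((B[:,:2]*1000).astype(np.float32)))
for q in ['stop','slot_roof','anvil_tip','nut_mid','bar_top']:
    for r in bot.landmark_of(p,q)[:2]: print(q,np.round(r['xyz'],4),round(r['confidence'],2))
```

```text
t 5.35 tcp [ 0.5113 -0.0285  0.1958] tooly -5.0 tilt [ 0.001  0.001 -1.   ] shift [-0.0015 -0.0001  0.0388] spin 0.5 q7 -0.294 q1 0.298 F [-0.1  0.5 -3.1] w 0.524 g 55.7
5790 [ 0.0091 -0.0003 -0.0421] [-0.0129 -0.0219 -0.05  ] [ 0.0207  0.022  -0.03  ] [-0.049  -0.0424 -0.035 ]
6306 [ 0.0194  0.0005 -0.0173] [-0.0248 -0.022  -0.025 ] [ 0.032  0.022 -0.01 ] [-0.0184 -0.0174 -0.0159]
3363 [ 0.50514173 -0.02681917  0.1317988 ] [0.52675707 0.07998731 0.1374524 ] 0.1346580960659305
((516.1290893554688, 26.904346466064453), (106.85269165039062, 12.05512523651123), 84.61767578125)
stop [ 0.5117 -0.0273  0.1742] 0.85
stop [ 0.6656 -0.3749 -0.0012] 0.75
slot_roof [ 0.6628 -0.3714  0.0163] 0.97
slot_roof [ 0.5783 -0.2307  0.0265] 0.69
anvil_tip [0.5001 0.0174 0.1839] 0.83
anvil_tip [ 0.6912 -0.3857  0.0077] 0.76
nut_mid [ 0.5147 -0.0319  0.2275] 0.9
nut_mid [ 0.6628 -0.3713  0.0365] 0.57
bar_top [ 0.5137 -0.0079  0.1348] 0.91
bar_top [ 7.788e-01  6.850e-02 -3.000e-04] 0.22
```

View pics/w2.png

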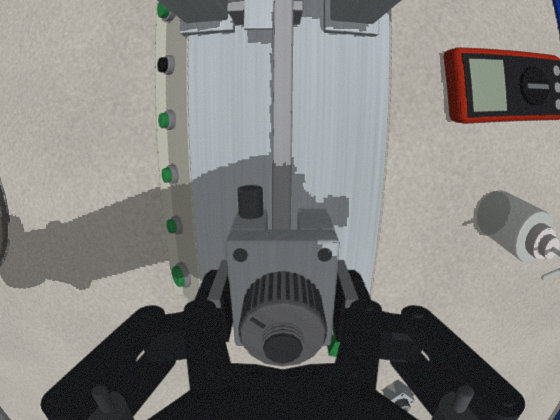

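The stop hangs level above the bar with its slot over it (pixel column 282) and its anvil towards the head. I'm lowering it.

Emit:
send_rows:
  deltas: "0 -0.0003 0.015 0.4;0 -0.0003 0.03 0.4;0 -0.0003 0.04 0.4;0 -0.0003 0.048 0.4;0 -0.0003 0.054 0.4"

```text
t: 6.15
eef_pos: [0.5115, -0.0328, 0.1398]
tool_rot: [-0.0, 0.742, 0.671, -0.0]
contact_force: [0.5, -0.4, -3.2]
gripper_width: 0.532
grasp_force: 55.7
```

Emit:
send_rows:
  deltas: "0 0 0.002 0;0 0 0.004 0;0 0 0.006 0;0 0 0.008 0;0 0 0.008 0"

```text
t: 6.65
eef_pos: [0.5114, -0.0325, 0.1322]
tool_rot: [0.0, 0.741, 0.671, -0.0]
contact_force: [-1.0, 0.6, -3.6]
gripper_width: 0.533
grasp_force: 55.8
```

Run:
```python
from h import *
delta([.5109,-.0285,.132],-5.4)
C=fcloud(shot('wrist')); o,t,M=pose(); L=(C-t)@M
m=(abs(L[:,0])<.03)&(abs(L[:,1])<.021)&(L[:,2]>-.025)&(L[:,2]<-.01); T=C[m]; print('block top z',np.percentile(T[:,2],[10,50,90]))
```

```text
t 6.65 tcp [ 0.5114 -0.0325  0.1322] tooly -5.68 tilt [-0. -0. -1.] shift [ 0.0039 -0.0009  0.0002] spin -0.28 q7 -0.349 q1 0.275 F [-1.   0.6 -3.6] w 0.533 g 55.8
block top z [0.14797257 0.14942044 0.15052983]
```

Emit:
send_rows:
  deltas: "0 0 0.001 0;0 0 0.001 0;0 0 0.001 0"

```text
t: 7.0
eef_pos: [0.5115, -0.0325, 0.1315]
tool_rot: [0.0, 0.741, 0.671, -0.0]
contact_force: [-2.0, -0.4, -1.1]
gripper_width: 0.528
grasp_force: 56.0
```

Emit:
send_rows:
  deltas: "0 0 0.001 0;0 0 0.001 0;0 0 0.001 0"

```text
t: 7.3
eef_pos: [0.5115, -0.0325, 0.1315]
tool_rot: [0.0, 0.741, 0.671, -0.0]
contact_force: [-6.5, -0.5, 9.4]
gripper_width: 0.525
grasp_force: 57.4
```

Emit:
send_rows:
  deltas: "0 0 0.001 0;0 0 0.001 0;0 0 0.001 0"

```text
t: 7.6
eef_pos: [0.5115, -0.0326, 0.1314]
tool_rot: [0.0, 0.741, 0.671, -0.0]
contact_force: [-10.5, 0.5, 20.8]
gripper_width: 0.529
grasp_force: 58.7
```

Emit:
send_rows:
  deltas: "0 0 -0.002 0;0 0 -0.002 0;0 0 -0.002 0"

```text
t: 7.9
eef_pos: [0.5115, -0.0326, 0.1315]
tool_rot: [0.0, 0.741, 0.671, -0.0]
contact_force: [-4.8, 0.3, 4.0]
gripper_width: 0.529
grasp_force: 56.7
```

Emit:
send_rows:
  deltas: "0 0 0 0;0 0 0 0;0 0 0 0;0 0 0 0"
  claw: 0.75

```text
t: 8.3
eef_pos: [0.5119, -0.0325, 0.1314]
tool_rot: [0.0, 0.741, 0.671, 0.0]
contact_force: [0.6, -0.1, 0.4]
gripper_width: 0.748
grasp_force: 0.0
```

Emit:
send_rows:
  deltas: "0 0 -0.01 0;0 0 -0.03 0;0 0 -0.06 0;0 0 -0.09 0;0 0 -0.09 0"

```text
t: 8.8
eef_pos: [0.5143, -0.0322, 0.2261]
tool_rot: [0.003, 0.741, 0.671, 0.003]
contact_force: [1.1, 0.5, -0.3]
gripper_width: 0.746
grasp_force: 0.0
```

Run:
```python
from h import *
delta([.511,-.0325,.16],-5.4)
p=shot('wrist'); save(p,'w3.png'); C=fcloud(p)
n=np.hypot(C[:,0]-.511,C[:,1]+.0325)<.045
for lo,hi in [(.142,.156),(.165,.178),(.178,.185)]:
    T=C[n&(C[:,2]>lo)&(C[:,2]<hi)]; print(len(T),np.percentile(T[:,2],[10,50,90]).round(4),cv2.minAreaRect((T[:,:2]*1000).astype(np.float32)))
```

```text
t 8.8 tcp [ 0.5143 -0.0322  0.2261] tooly -5.69 tilt [ 0.008 -0.    -1.   ] shift [-0.0007 -0.0038  0.0661] spin -0.29 q7 -0.281 q1 0.311 F [ 1.1  0.5 -0.3] w 0.746 g 0.0
2732 [0.1477 0.1488 0.1497] ((511.83837890625, -31.208934783935547), (56.005767822265625, 46.425357818603516), 84.08547973632812)
1626 [0.1707 0.1737 0.1747] ((511.7601013183594, -30.842222213745117), (31.748863220214844, 33.29917526245117), 88.00310516357422)
431 [0.179  0.1804 0.1813] ((511.5906982421875, -31.2562313079834), (14.318900108337402, 15.288738250732422), 46.08517837524414)
```

View pics/w3.png

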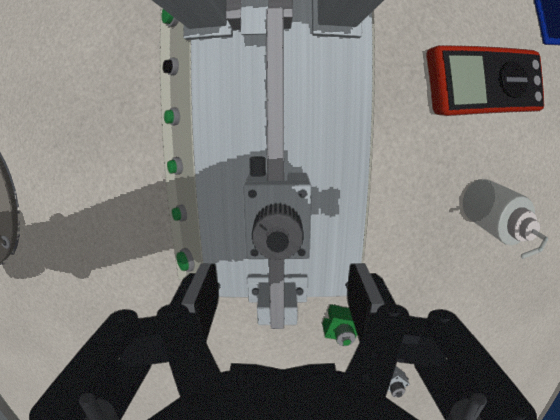

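Emit:
send_rows:
  deltas: "0 0 0 -8;0 0 0 -16;0 0 0 -24;0 0 0 -32;0 0 0 -40"
  force: 30

```text
t: 9.35
eef_pos: [0.5109, -0.0325, 0.2206]
tool_rot: [-0.001, 0.464, 0.886, -0.0]
contact_force: [0.5, -0.5, -0.1]
gripper_width: 0.752
grasp_force: 0.0
```

Emit:
send_rows:
  deltas: "0 0 0 -8;0 0 0 -16;0 0 0 -24;0 0 0 -32;0 0 0 -40"

```text
t: 9.85
eef_pos: [0.5109, -0.0326, 0.2206]
tool_rot: [-0.001, 0.134, 0.991, -0.0]
contact_force: [0.7, -0.1, 0.1]
gripper_width: 0.752
grasp_force: 0.0
```

Emit:
send_rows:
  deltas: "0 0 0 -8;0 0 0 -16;0 0 0 -24;0 0 0 -28;0 0 0 -28"

```text
t: 10.35
eef_pos: [0.511, -0.0327, 0.2207]
tool_rot: [-0.001, -0.107, 0.994, 0.0]
contact_force: [0.2, 0.9, -0.1]
gripper_width: 0.75
grasp_force: 0.0
```

Run:
```python
from h import *
delta([.5117,-.031,.16],103)
```

```text
t 10.35 tcp [ 0.511  -0.0327  0.2207] tooly 102.34 tilt [-0.001  0.    -1.   ] shift [-0.0012  0.0014  0.0607] spin -0.66 q7 1.489 q1 0.579 F [ 0.2  0.9 -0.1] w 0.75 g 0.0
```

Emit:
send_rows:
  deltas: "-0.001 0.0014 0.02 0;-0.001 0.0014 0.04 0;-0.001 0.0014 0.05 0;-0.001 0.0014 0.058 0;-0.001 0.0014 0.058 0"

```text
t: 10.85
eef_pos: [0.5116, -0.0309, 0.1625]
tool_rot: [-0.001, -0.107, 0.994, 0.0]
contact_force: [0.7, 1.1, 0.9]
gripper_width: 0.75
grasp_force: 0.0
```

Emit:
send_rows:
  deltas: "0 0 0 0;0 0 0 0;0 0 0 0;0 0 0 0;0 0 0 0"
  claw: 0.2

```text
t: 11.35
eef_pos: [0.5128, -0.0308, 0.1641]
tool_rot: [0.001, -0.107, 0.994, -0.0]
contact_force: [-0.9, -0.1, 6.6]
gripper_width: 0.362
grasp_force: 29.5
```

Emit:
send_rows:
  deltas: "0 0 0 0;0 0 0 0"

```text
t: 11.55
eef_pos: [0.5127, -0.0308, 0.1641]
tool_rot: [0.001, -0.107, 0.994, -0.0]
contact_force: [-0.3, 0.0, 6.7]
gripper_width: 0.364
grasp_force: 29.5
```

Run:
```python
from h import *
delta([.5117,-.031,.16],103); print(bot.get_obs()['torque'])
```

```text
t 11.55 tcp [ 0.5127 -0.0308  0.1641] tooly 102.3 tilt [ 0.001 -0.    -1.   ] shift [0.0011 0.0001 0.0041] spin -0.7 q7 1.419 q1 0.535 F [-0.3  0.   6.7] w 0.364 g 29.5
[ 0.06938297  0.2595481  -0.0235249 ]
```

Emit:
send_rows:
  deltas: "0 0 0.0001 8;0 0 0.0001 16;0 0 0.0002 24;0 0 0.0002 32;0 0 0.0003 40"

```text
t: 12.05
eef_pos: [0.5127, -0.0316, 0.1638]
tool_rot: [0.001, 0.242, 0.97, -0.0]
contact_force: [-2.1, -1.2, 5.5]
gripper_width: 0.361
grasp_force: 29.7
```

Emit:
send_rows:
  deltas: "0 0 0.0001 8;0 0 0.0001 16;0 0 0.0002 24;0 0 0.0002 32;0 0 0.0003 40"

```text
t: 12.55
eef_pos: [0.5121, -0.0321, 0.1634]
tool_rot: [0.0, 0.56, 0.829, -0.001]
contact_force: [-2.7, -3.1, 7.6]
gripper_width: 0.363
grasp_force: 29.8
```

Run:
```python
from h import *
delta([.5117,-.031,.16],103); print(bot.get_obs()['torque'])
```

```text
t 12.55 tcp [ 0.5121 -0.0321  0.1634] tooly 21.94 tilt [ 0.    -0.002 -1.   ] shift [0.0012 0.     0.0034] spin -81.06 q7 0.149 q1 0.299 F [-2.7 -3.1  7.6] w 0.363 g 29.8
[-0.56933685  0.69150389  0.13544   ]
```

Emit:
send_rows:
  deltas: "0 0 0.0001 8;0 0 0.0001 16;0 0 0.0002 24;0 0 0.0002 32"

```text
t: 12.95
eef_pos: [0.5115, -0.0321, 0.1632]
tool_rot: [0.0, 0.766, 0.642, -0.001]
contact_force: [-4.0, -3.7, 8.1]
gripper_width: 0.361
grasp_force: 29.9
```

Run:
```python
from h import *
delta([.5117,-.031,.16],103); print(bot.get_obs()['torque'])
```

```text
t 12.95 tcp [ 0.5115 -0.0321  0.1632] tooly -10.06 tilt [-0.001 -0.002 -1.   ] shift [ 0.0011 -0.      0.0032] spin 66.94 q7 -0.363 q1 0.207 F [-4.  -3.7  8.1] w 0.361 g 29.9
[-0.60656137  1.05820105  0.09383599]
```

Emit:
send_rows:
  deltas: "0 0 0 5;0 0 0.0001 10"

```text
t: 13.15
eef_pos: [0.5114, -0.0321, 0.1631]
tool_rot: [0.0, 0.819, 0.574, -0.001]
contact_force: [-4.6, -2.0, 10.1]
gripper_width: 0.362
grasp_force: 30.0
```

Run:
```python
from h import *
delta([.5117,-.031,.16],103); print(bot.get_obs()['torque'])
```

```text
t 13.15 tcp [ 0.5114 -0.0321  0.1631] tooly -19.94 tilt [-0.001 -0.002 -1.   ] shift [ 0.0011 -0.0001  0.0031] spin 57.06 q7 -0.522 q1 0.179 F [-4.6 -2.  10.1] w 0.362 g 30.0
[-0.54333859  1.2483042   0.03264225]
```

Emit:
send_rows:
  deltas: "0 0 0 5;0 0 0.0001 10"

```text
t: 13.35
eef_pos: [0.5113, -0.032, 0.1629]
tool_rot: [0.0, 0.866, 0.5, -0.001]
contact_force: [-5.3, -2.4, 9.8]
gripper_width: 0.365
grasp_force: 30.1
```

Run:
```python
from h import *
delta([.5117,-.031,.16],103); print(bot.get_obs()['torque'])
```

```text
t 13.35 tcp [ 0.5113 -0.032   0.1629] tooly -29.94 tilt [-0.002 -0.001 -1.   ] shift [ 0.0011 -0.0001  0.0029] spin 47.06 q7 -0.683 q1 0.151 F [-5.3 -2.4  9.8] w 0.365 g 30.1
[-0.47981139  1.27994781  0.05792335]
```

Emit:
send_rows:
  deltas: "0 0 0 5;0 0 0.0001 10"

```text
t: 13.55
eef_pos: [0.511, -0.0319, 0.1628]
tool_rot: [0.0, 0.906, 0.423, -0.001]
contact_force: [-8.5, -2.9, 13.9]
gripper_width: 0.362
grasp_force: 30.4
```

Run:
```python
from h import *
delta([.5117,-.031,.16],103); print(bot.get_obs()['torque'])
```

```text
t 13.55 tcp [ 0.511  -0.0319  0.1628] tooly -39.91 tilt [-0.002 -0.001 -1.   ] shift [ 0.0011 -0.      0.0028] spin 37.09 q7 -0.844 q1 0.122 F [-8.5 -2.9 13.9] w 0.362 g 30.4
[-0.40677125  2.19856858  0.42307048]
```

Emit:
send_rows:
  deltas: "0 0 0 5;0 0 0.0001 10"

```text
t: 13.75
eef_pos: [0.5117, -0.0307, 0.1627]
tool_rot: [-0.0, 0.939, 0.344, -0.0]
contact_force: [-1.3, 1.3, 5.8]
gripper_width: 0.361
grasp_force: 30.1
```

Run:
```python
from h import *
delta([.5117,-.031,.16],103); print(bot.get_obs()['torque'])
```

```text
t 13.75 tcp [ 0.5117 -0.0307  0.1627] tooly -49.82 tilt [-0.001 -0.    -1.   ] shift [-0.0002  0.0003  0.0027] spin 27.18 q7 -1.004 q1 0.093 F [-1.3  1.3  5.8] w 0.361 g 30.1
[0.4064323  0.37771859 0.41388911]
```

Emit:
send_rows:
  deltas: "0 0 0 5;0 0 0.0001 10"

```text
t: 13.95
eef_pos: [0.5133, -0.0296, 0.1629]
tool_rot: [-0.0, 0.965, 0.261, 0.002]
contact_force: [2.4, 3.0, 1.8]
gripper_width: 0.36
grasp_force: 29.6
```

Run:
```python
from h import *
delta([.5117,-.031,.16],103); print(bot.get_obs()['torque'])
```

```text
t 13.95 tcp [ 0.5133 -0.0296  0.1629] tooly -59.76 tilt [ 0.003  0.001 -1.   ] shift [-0.0021  0.0003  0.0028] spin 17.24 q7 -1.166 q1 0.065 F [2.4 3.  1.8] w 0.36 g 29.6
[ 0.63217018 -0.57463349  0.56157281]
```

The torque rose from about 0.05 to 0.42 N m near tool y = -38°, then the pads slipped, so the nut has bottomed out. I'm backing off a quarter turn from here.

Emit:
send_rows:
  deltas: "0 0 0 0;0 0 -0.0001 -6;0 0 -0.0001 -13;0 0 -0.0002 -20;0 0 -0.0002 -27"

```text
t: 14.45
eef_pos: [0.5123, -0.0297, 0.1629]
tool_rot: [-0.001, 0.876, 0.483, 0.0]
contact_force: [-2.0, 4.6, 8.2]
gripper_width: 0.366
grasp_force: 30.1
```

Emit:
send_rows:
  deltas: "0 0 -0.0001 -7;0 0 -0.0001 -14;0 0 -0.0002 -21;0 0 -0.0002 -28;0 0 -0.0003 -35"

```text
t: 14.95
eef_pos: [0.5105, -0.0292, 0.1632]
tool_rot: [-0.002, 0.69, 0.724, -0.001]
contact_force: [-9.2, 6.6, 13.2]
gripper_width: 0.358
grasp_force: 30.7
```

Emit:
send_rows:
  deltas: "0 0 -0.0001 -7;0 0 -0.0001 -14;0 0 -0.0002 -21;0 0 -0.0002 -29;0 0 -0.0002 -29"

```text
t: 15.45
eef_pos: [0.5098, -0.0303, 0.1632]
tool_rot: [-0.002, 0.487, 0.873, -0.001]
contact_force: [-9.0, 3.3, 14.7]
gripper_width: 0.36
grasp_force: 31.2
```

Run:
```python
from h import *
delta([.5117,-.031,.16],31); print(bot.get_obs()['torque'])
C=fcloud(shot('wrist')); o,t,M=pose(); 
n=np.hypot(C[:,0]-.511,C[:,1]+.0325)<.045
for lo,hi in [(.142,.156)]:
    T=C[n&(C[:,2]>lo)&(C[:,2]<hi)]; print(len(T),np.percentile(T[:,2],[10,50,90]).round(4),cv2.minAreaRect((T[:,:2]*1000).astype(np.float32)))
p=shot('scene')
S=cloud(p,np.ones((420,560),bool)); T=S[(np.hypot(S[:,0]-.511,S[:,1]+.0325)<.035)&(S[:,2]>.145)&(S[:,2]<.153)]; print(len(T),T.mean(0))
for q in ['stop','anvil_tip','spray_can','wash_bottle','meter']:
    for r in bot.landmark_of(p,q)[:5]: print(q,np.round(r['xyz'],4),round(r['confidence'],2))
w=shot('wrist'); cv2.imwrite('pics/w4.png',cv2.resize(w['img'][150:300,180:380,::-1],None,fx=4,fy=4,interpolation=3)[:600,:800])
```

```text
t 15.45 tcp [ 0.5098 -0.0303  0.1632] tooly 31.68 tilt [-0.005  0.    -1.   ] shift [-0.0016  0.0012  0.0032] spin 0.68 q7 0.304 q1 0.326 F [-9.   3.3 14.7] w 0.36 g 31.2
[ 0.6999923   2.10578522 -0.06764695]
3378 [0.1464 0.149  0.1503] ((511.4331359863281, -27.17146110534668), (43.85907745361328, 47.127037048339844), 87.32209014892578)
147 [ 0.51716313 -0.02400792  0.14824733]
stop [ 0.5101 -0.035   0.1043] 0.92
stop [ 0.575  -0.2327  0.0016] 0.6
stop [0.4947 0.3927 0.0024] 0.19
anvil_tip [0.4964 0.0091 0.1186] 0.96
anvil_tip [ 0.6859 -0.3906  0.0091] 0.64
anvil_tip [ 0.6099 -0.233   0.0037] 0.55
anvil_tip [ 0.5421 -0.4881  0.0097] 0.5
spray_can [ 0.4943  0.3883 -0.0009] 0.55
wash_bottle [ 0.7744 -0.0827  0.0015] 0.72
meter [ 7.782e-01  7.180e-02 -4.000e-04] 0.69
```

View pics/w4.png

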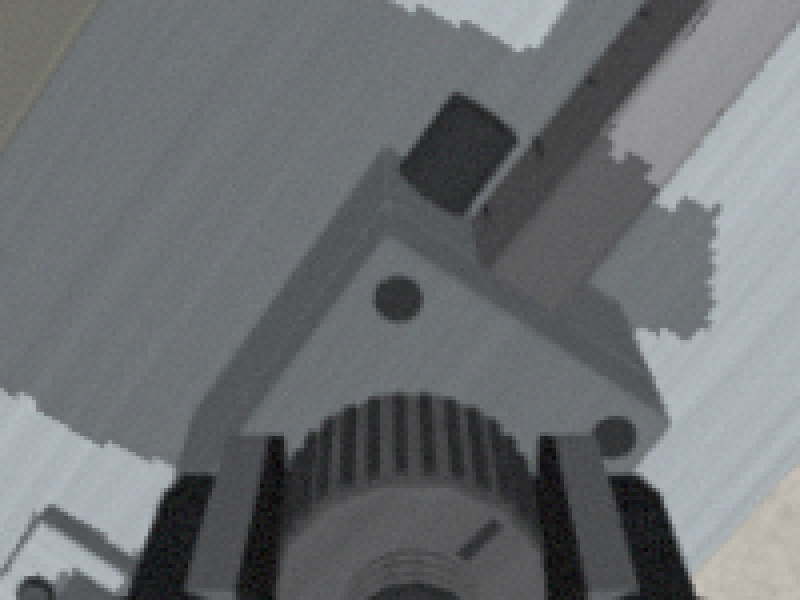

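Emit:
send_rows:
  deltas: "0.0004 -0.0003 -0.0003 0;0.0008 -0.0007 -0.0006 0;0.0008 -0.0007 -0.0006 0"

```text
t: 16.15
eef_pos: [0.5097, -0.0302, 0.1634]
tool_rot: [-0.001, 0.489, 0.872, -0.001]
contact_force: [-4.2, 1.6, 7.1]
gripper_width: 0.36
grasp_force: 30.3
```

Run:
```python
from h import *
delta([.5117,-.031,.16],31)
p=shot('wrist'); C=fcloud(p)
T=C[(np.hypot(C[:,0]-.511,C[:,1]+.031)<.04)&(C[:,2]>.146)&(C[:,2]<.152)]
T=T[T[:,1]>-.02]
A=np.c_[T[:,:2],np.ones(len(T))]; a=np.linalg.lstsq(A,T[:,2],rcond=None)[0]; print('tilt',a[:2])
# front (+y) edge and left (-x) edge
def edge(key,val,sgn,lo,hi):
    P=[]
    for k in np.arange(lo,hi,.0015):
        s=T[(T[:,key]>=k)&(T[:,key]<k+.0015)]
        if len(s)>3: P.append([s[:,key].mean(),(sgn*s[:,val]).max()*sgn])
    P=np.array(P); print(P.round(4).tolist()[::3]); f=np.polyfit(P[:,0],P[:,1],1); print(np.degrees(np.arctan(f[0])))
edge(0,1,1,.495,.53); edge(1,0,-1,-.018,-.006)
# bar
B=C[(abs(C[:,0]-.516)<.03)&(C[:,1]>0.0)&(C[:,1]<.08)&(C[:,2]>.131)&(C[:,2]<.139)]
print(cv2.minAreaRect((B[:,:2]*1000).astype(np.float32)))
# nut mark: dark pixels on nut top face
cv2.imwrite('pics/n.png',p['img'][...,::-1])
```

```text
t 16.15 tcp [ 0.5097 -0.0302  0.1634] tooly 31.45 tilt [-0.003  0.    -1.   ] shift [-0.0017  0.0013  0.0034] spin 0.45 q7 0.301 q1 0.325 F [-4.2  1.6  7.1] w 0.36 g 30.3
tilt [-0.01766835 -0.03983071]
[[0.4958, -0.0046], [0.5003, -0.005], [0.5047, -0.0052], [0.5093, -0.0055], [0.5137, -0.0055], [0.5183, -0.0056], [0.5227, -0.0065], [0.5273, -0.0068]]
-3.7271321986733836
[[-0.0172, 0.4892], [-0.0127, 0.4895], [-0.0082, 0.4901]]
5.124867543894253
((516.9714965820312, 39.87477111816406), (80.9996337890625, 12.792642593383789), 84.57007598876953)
```

The stop is seated: its yaw is within 1–2° of the bar and it is centred across it. The nut is held about 90° off bottom, which both the tool turn and the mark on the nut agree on. The bystanders haven't moved, so I'm handing in.

```bash
python3 -c "
from h import *
print(bot.hand_in())"
```

```text
the job is handed in; nothing more can be done
None
```

I hung the stop on the gauge bar, fully seated with its anvil towards the cutting head, screwed the nut to bottom, backed it off about a quarter turn, and handed in with the gripper still holding the nut; no verdict came back.

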